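# Flip the reorder flag of the empty stock bin

## Robot

A 6-joint arm with a two-finger parallel gripper is mounted at the origin on the work surface. World frame = base frame: x ahead of the robot, y to its left, z up, the work surface at z = 0. Lengths are in mm, angles in degrees, forces in N, time in s.
With the tool pointing down it reaches from about 325 to 925 mm from the base axis. Payload 3.1 kg.
Tool frame: the origin (TCP) lies at the very end of the fingers, on their centre line; the grasp point (between the pads) lies grasp_offset behind it (grasp_offset is the distance from the TCP to the grasp point, in mm); z points along the fingers, x is the direction in which the jaws open and shut, and the axes are right-handed (so a half turn about z gives the same grasp; the last joint's range is limited). The gripper opens to 85 mm and grips with 20 to 120 N. Pads are 22 mm wide; open, the fingers measure 114 mm over their backs; the gripper's body (76 mm by 85 mm) begins 54 mm behind the grasp point. The pads swing forward as they close: fully open they stand 13 mm farther back than shut.
Start: joints at [-70.714, 12.427, 92.441, -0, 75.132, -6.429], TCP at [271.2, -563.107, 197.7] pointing down, gripper open.
Joint ranges: [-157.48, 157.48], [-44.54, 120.13], [17.64, 146.25], [-64.5, 244.5], [7.68, 150.69], [-147.95, 147.95]. Speed limits (degrees/s): [159.86, 159.86, 180, 180, 180, 180].

## Interface

Orientations are given as [roll, pitch, yaw] about the fixed x, y, z axes, in that order (R = Rz(yaw) Ry(pitch) Rx(roll)).
In Python, from station import * gives the robot as it stands. Calls block until the motion is done:
- goto(position, orientation): joint-space move of the TCP to a pose.
- move_l(position, attitude=None, speed=150): straight line of the TCP; attitude=None keeps the orientation; speed is the mean speed in mm/s.
- move_j(angles): joint-space move.
- grip(opening, squeeze=None): finger opening in mm; squeeze is the grip in N (None keeps the last); returns when the fingers have stopped.
- wait(seconds).
- solve_ik(position, orientation): joint angles nearest the present ones, or None.
- get_obs(): the state.
- get_image(name): name is "side" or "top"; returns the picture (420x560x3 uint8, red, green, blue); there is no depth.
- get_calibration(name): a dict with "fx", "fy", "cx", "cy" (pixels), "R" (3x3) and "t" (3): a world point X has camera coordinates R X + t. Camera axes: x right, y down, z forward; pixel columns grow to the right and rows downward; lengths in mm; the calibration is good to about 2 mm. A picture is of the moment at which its call begins. get_calibration takes no time and is no camera call.
A pose or a line that the arm cannot do raises Unreachable and nothing moves.
- sign_off(): hands the job in, once; it reports no verdict.
Trained networks look in the newest picture that a camera, given by its name, has taken for a name from the list of things; names that differ only in an ending like _2 or _b are one class to them, and where a whole thing is asked for, a point or a joint stands for the part that bears it (a point fixed in the world has none). Each returns a list of dicts, best first, with "score" (0 to 1); they miss things now and then, are a little off and sometimes report something else, mostly with a low value. They report only what shows in the picture. A call takes as long as a camera call.
- spot_in(name, camera): "extent" ([centre column, centre row, width, height] in pixels, round what is visible of it).
- regions_of(name, camera): "region" (420x560 bool, what is visible of it) and "extent" ([centre column, centre row, width, height] in pixels, round what is visible of it).
The state is a dict: "t": time; "joint_pos": joint angles; "qvel": joint speeds; "effort": joint torques, N m; "tcp_pos": TCP position; "ee_rot": TCP orientation; "wrist_force": force on the tool from outside, world axes, zero at the start; "moment": the same for the moment, N m; "grip_width": finger opening in mm.
Only numpy, scipy, OpenCV 4.12 (cv2) and the standard library are available. Lean on these libraries where they do the work, as an engineer would, in place of code of your own. Each camera call takes 0.05 s, during which the arm holds its last target.

## Task

One of the three stock bins beside the lathe has run empty: turn the green flag on its front over its pivot, away from you, until it lies flat with the red side up, so that the bin gets reordered. Just push it over and down with a fingertip: do not pinch the flag between the fingers. Leave the flags of the two stocked bins showing green and do not shift or pick up anything else.

Things in the scene. Friction and masses are not known exactly. Their poses are not given: they have to be found in the camera images.
- bin_empty: The EMPTY bin: open blue-grey plastic stock bin, fixed on an 18 mm plywood board, 110 mm wide (y), 170 deep (x 0 to 0.17), walls 85 mm tall at the back, 50 in front. Three alike stand in a row, 128 mm apart, facing alike; the empty one's place varies. Origin: underside, middle of the front wall, on the board's top; x points level from the front wall into the bin, z up.
- flag_empty_pivot (a point): Centre of the pivot line of the empty bin's flag, 63.5 mm above the bin's underside, over its front wall. Axes as the bin's; the pivot runs along y. A fixed ear, 5 mm thick, at each end of it (y = +-34 mm) stands 6.5 mm above the pivot line.
- flag_empty_bed (a point): Centre of the top of the fixed metal bed under the empty bin's flag, 3 mm below the pivot line. Axes as the bin's. The bed measures 84 (x) x 72 (y) x 4 mm; its front half is painted red, its rear half green, and the flag hides one half. In front of it (x < -0.042) is free air down to the board.
- flag_empty_leaf (a point): Middle of the empty bin's flag, 25 mm from the pivot, turning with it; x points from its free edge to the pivot, y along the pivot, z out of the green face. A flat plate 58 mm wide (y), 3 mm thick, reaching 46 mm from the pivot, one face green, the other red.
- flag_empty_lip (a point): Middle of the outer edge of the flag's metal finger lip, 58 mm wide and 3 mm thick, bent outward 45 degrees to the green side at the flag's free end: the edge is 54 mm from the pivot along the leaf and 8.5 mm off the leaf's mid plane. Green up, it points up and towards the robot; red up, it points down into the bin's mouth, clear of the bed. Axes as flag_empty_leaf.
- flag_empty (a joint): Angle of the empty bin's flag, rad: 0 = flat to the front (robot side), green up (starts at 0 to 0.3); 1.57 = upright; 3.14 = flat to the rear over the bin's mouth, red up. Stops at 0 and 3.14. The leaf weighs 35 g; its stiff pivot (0.014 N m, about 0.3 N at the lip) keeps it at any angle where it is left: it does not fall by itself.
- flag_blanks (a joint): Angle of the flag of the bin stocked with square wooden blanks; same kind of flag, 0 = flat, green up.
- flag_tubes (a joint): Angle of the flag of the bin stocked with brass tubes; same kind of flag, 0 = flat, green up.
- bin_blanks: The bin stocked with square wooden blanks (up to 60 mm high in it); same bin, same frame.
- bin_tubes: The bin stocked with brass tubes (up to 55 mm high in it); same bin, same frame.
- pen_blank: red-brown square wooden pen blank, 18 x 100 x 18 mm, lying loose along its own y on the board in front of the bins; origin at the centre of its underside
- drive_centre: loose steel lathe centre, 32 mm across and 46 mm tall, standing point up on the board's front right part; origin at the centre of its underside
- bowl: loose dark turned wooden bowl, 130 mm across the rim, 55 mm tall; origin at the centre of its underside
- mallet: loose turned wooden mallet standing on its head, 84 mm across, 228 mm tall; origin at the centre of its underside
- wax_tin: loose round closed brass-coloured wax tin, 84 mm across, 45 mm tall; origin at the centre of its underside
- chuck_key: loose steel T-shaped chuck key lying flat, 120 x 90 x 14 mm; origin on its underside near the middle of the shank

How it is judged (in metres and radians):
At the end, for the whole second after the job is handed in: The empty bin's flag lies over the bin's mouth, red side up, within 8 degrees of flat (joint above 3.0 rad) and at rest; the flags of the two stocked bins still lie green side up (within 17 degrees) (value of joint flag_empty above 3 rad and velocity of joint flag_empty between -0.05 and 0.05 rad/s and value of joint each of flag_blanks, flag_tubes below 0.3 rad); the robot touches nothing.
It fails at once if the empty bin's flag is taken between the fingers (the grasp point lies in the leaf) (x of the grasp point in the frame of flag_empty_leaf between -0.028 and 0.028 m and y of the grasp point in the frame of flag_empty_leaf between -0.032 and 0.032 m and z of the grasp point in the frame of flag_empty_leaf between -0.005 and 0.005 m).
It fails at once if the flag of a stocked bin is raised more than half a radian (value of joint any of flag_blanks, flag_tubes above 0.5 rad).
It fails at once if one of the loose things on the bench or board is shifted or lifted by more than 2 cm (distance of any of pen_blank, drive_centre, bowl, mallet, wax_tin, chuck_key from where it was at the start of the episode above 0.02 m).
It also fails if it takes over 35 s, if anything falls off the work surface, if the arm or the gripper's body presses on something with over 40 N, if the wrist force passes 120 N, or if a joint passes its speed limit or range.

## Working session

There is one attempt and no reset: what is moved stays moved. The work goes in short steps, each a Python script; the robot and the scene stay as the last script left them, time stands still between calls to the robot, and variables do not carry over. Pictures are saved under pics/ and viewed, and the job is handed in when it is done.

```bash
mkdir -p pics; python3 - <<'E'
from station import *
import cv2
for n in ("side","top"):
    im=get_image(n); cv2.imwrite(f"pics/{n}0.png",im[:,:,::-1])
    c=get_calibration(n); print(n,c)
    for k in ("bin_empty","flag_empty","bin_blanks","bin_tubes","flag_empty_lip"):
        r=spot_in(k,n); print(k,[(round(d['score'],2),[round(float(v),1) for v in d['extent']]) for d in r[:4]])
o=get_obs();print(o['t'],o['grip_width'],o['ee_rot'],grasp_offset if 'grasp_offset' in globals() else None)
E
```

```text
side {'fx': 529.1120843172148, 'fy': 529.1120843172148, 'cx': 273.3905453503425, 'cy': 214.17121306590613, 'R': array([[ 0.94022778, -0.34040233, -0.00989883],
       [-0.21052549, -0.55815499, -0.80258459],
       [ 0.26767658,  0.75669628, -0.59645619]]), 't': array([-524.4172018 ,  170.64213841, 1396.92180401])}
bin_empty [(0.9, [313.2, 229.7, 85.2, 60.4])]
flag_empty [(0.77, [287.1, 233.6, 24.1, 17.1]), (0.21, [314.8, 229.7, 81.4, 60.9])]
bin_blanks [(0.62, [297.3, 202.4, 70.6, 54.1]), (0.35, [315.7, 228.2, 86.0, 61.9])]
bin_tubes [(0.85, [281.7, 179.1, 58.8, 41.6])]
flag_empty_lip [(0.61, [284.1, 234.7, 22.9, 17.3])]
top {'fx': 419.0962163896072, 'fy': 419.0962163896072, 'cx': 284.49182690669875, 'cy': 203.8397593912461, 'R': array([[ 0.00787564, -0.99980151,  0.01830088],
       [-0.98620574, -0.01079194, -0.16517196],
       [ 0.16533667, -0.01674759, -0.98609498]]), 't': array([ -45.48281893,  545.55359537, 1071.06115114])}
bin_empty [(0.94, [307.4, 168.9, 49.9, 91.0]), (0.65, [99.2, 258.6, 38.0, 29.3]), (0.48, [424.0, 234.3, 37.3, 47.4])]
flag_empty [(0.72, [314.8, 203.3, 23.2, 24.2])]
bin_blanks [(0.93, [259.4, 173.7, 50.2, 84.3]), (0.69, [308.6, 170.7, 48.5, 91.5])]
bin_tubes [(0.96, [210.6, 178.9, 56.2, 90.1])]
flag_empty_lip [(0.97, [313.2, 202.4, 24.8, 24.1]), (0.65, [264.6, 205.2, 24.9, 23.7])]
0.6 85.34087363168624 [ 1.79998757e+02 -3.84632470e-03 -6.42872427e+01] 18.700000000000003
```

View pics/side0.png

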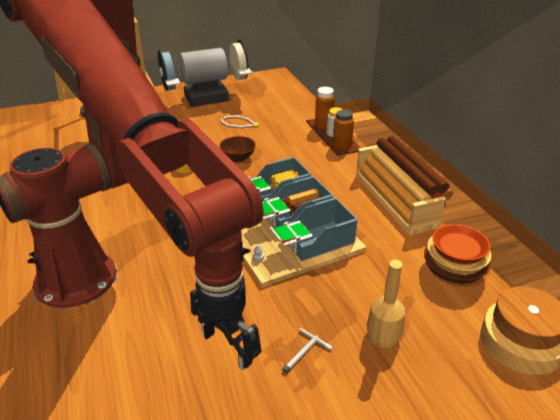

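View pics/top0.png

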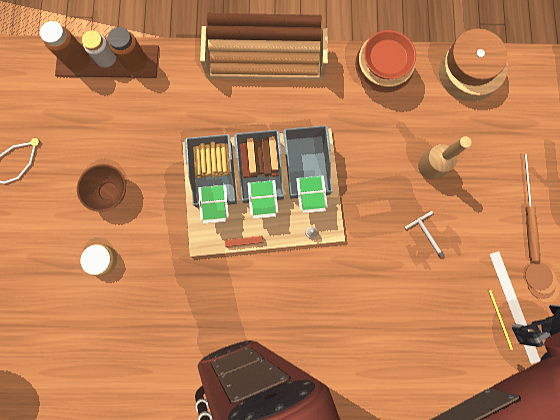

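```bash
python3 - <<'E'
import cv2
a=cv2.imread("pics/top0.png")[115:255,180:350]; cv2.imwrite("pics/topz.png",cv2.resize(a,None,fx=4.5,fy=4,interpolation=cv2.INTER_CUBIC))
a=cv2.imread("pics/side0.png")[150:270,240:370]; cv2.imwrite("pics/sidez.png",cv2.resize(a,None,fx=5,fy=5,interpolation=cv2.INTER_CUBIC))
E
```

```text
(no output)
```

View pics/topz.png

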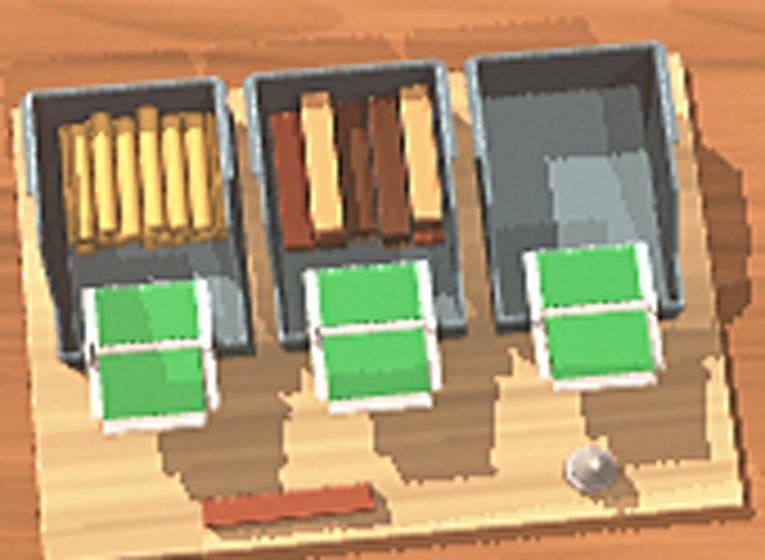

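View pics/sidez.png

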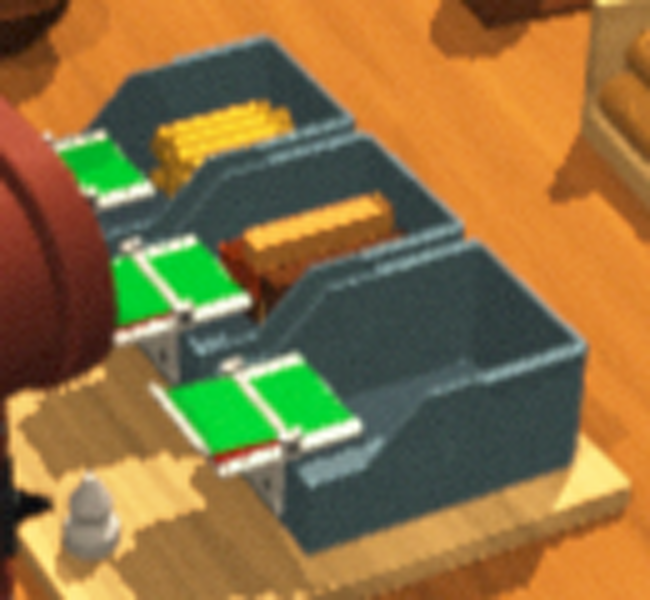

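The empty bin is the rightmost one: its pivot is at about (313,192) in the top image and (293,231) in the side image. Both stocked bins show green. Next I'll fit the row's pose from corner pixels in both views.

```bash
cat > h.py <<'E'
import numpy as np, cv2
from station import *
from scipy.optimize import least_squares
def proj(c,X):
    p=np.asarray(X)@np.asarray(c["R"]).T+c["t"]; return np.c_[c["fx"]*p[:,0]/p[:,2]+c["cx"],c["fy"]*p[:,1]/p[:,2]+c["cy"]]
def W(p,L):
    x,y,a=p[:3]; L=np.asarray(L,float); c,s=np.cos(a),np.sin(a)
    return np.c_[x+c*L[:,0]-s*L[:,1], y+s*L[:,0]+c*L[:,1], 18+L[:,2]]
E
cat > fit.py <<'E'
from h import *
T=lambda u,v:(180+u/4.5,115+v/4)
S=lambda u,v:(240+u/5,150+v/5)
top=[((0,0,65),T(597,307)),((0,128,65),T(376,328)),((0,256,65),T(152,348)),
 ((42,36,60.5),T(524,254)),((42,-36,60.5),T(648,243)),((170,55,85),T(468,60)),((170,-55,85),T(662,45)),((170,183,85),T(246,77)),((170,311,85),T(23,94))]
side=[((0,34,68),S(236,367)),((0,-34,68),S(290,438)),((42,36,60.5),S(300,357)),((42,-36,60.5),S(360,426)),((170,55,85),S(470,241)),((170,-55,85),S(585,347)),((0,-55,0),S(308,552)),((170,-55,0),S(582,470))]
ct,cs=get_calibration("top"),get_calibration("side")
def res(p,parts=(1,1)):
    r=[]
    for c,L,o in ((ct,top,0),(cs,side,1)):
        if parts[o]: r.append((proj(c,W(p,[l for l,_ in L]))-np.array([q for _,q in L])).ravel())
    return np.concatenate(r)
for parts in ((1,0),(0,1),(1,1)):
    s=least_squares(res,[600,-60,0.],args=(parts,),loss='soft_l1'); print(s.x,np.sqrt(np.mean(res(s.x,parts)**2)))
print(np.round(res(s.x).reshape(-1,2),1))
p=s.x; np.save("pose.npy",p)
for n,c in(("top",ct),("side",cs)):
  for th in (0,.15,.3):
    # lip edge
    x=-54*np.cos(th)+8.5*np.sin(th); z=63.5+54*np.sin(th)+8.5*np.cos(th)
    print(n,th,np.round(proj(c,W(p,[(x,29,z),(x,-29,z)])),1).tolist())
E
python3 fit.py
```

```text
[ 5.70440827e+02 -1.11567860e+02  1.13546018e-01] 0.5069823324109155
[ 5.71836614e+02 -1.10978425e+02  1.06299775e-01] 0.8279370546927918
[ 5.70979890e+02 -1.11682738e+02  1.14963116e-01] 0.6831358589130482
[[-0.3  0.5]
 [-0.4  0.3]
 [-0.3  0.3]
 [ 0.2 -0.2]
 [-0.  -0.2]
 [ 0.4 -0.8]
 [-0.9 -1.1]
 [ 0.6 -0.4]
 [ 0.7  0.2]
 [-1.1  0.2]
 [ 0.1  0.1]
 [-0.8 -0.3]
 [ 0.2  0.5]
 [ 1.7 -0. ]
 [ 0.4 -0.5]
 [-0.2  1.4]
 [-1.6 -0.7]]
top 0 [[303.8, 213.5], [326.3, 211.2]]
top 0.15 [[303.9, 212.4], [326.6, 210.0]]
top 0.3 [[304.0, 210.7], [326.8, 208.4]]
side 0 [[269.0, 229.1], [278.9, 241.4]]
side 0.15 [[269.6, 226.6], [279.5, 238.8]]
side 0.3 [[270.6, 224.0], [280.5, 236.2]]
```

```bash
cat >> h.py <<'E'
from scipy.spatial.transform import Rotation as Rn
P=np.load("pose.npy") if __import__("os").path.exists("pose.npy") else None
H=11*np.sqrt(.5); D=np.array([1,-1])*np.sqrt(.5)
def leaf(r,g,th): c,s=np.cos(th),np.sin(th); return np.array([-r*c+g*s,r*s+g*c])
def tcp(th,extra=0):
    """(x,z) of TCP rel. pivot, tool tilted 45 deg, supporting the leaf at angle th"""
    q=np.pi/4
    if th<q: Cc=leaf(46,-1.5,th)+D*np.interp(th,[0,q],[-2,6]); T=Cc-H
    elif th<=3*q: T=leaf(np.interp(th,[q,2.1],[40,46]),-1.5,th)-H
    else: T=leaf(np.interp(th,[3*q,np.pi],[24,28]),-1.5,th)+H
    return T
def world(xz,y=0): return W(P,[(xz[0],y,63.5+xz[1])])[0]
def att(tilt=45):
    t=np.radians(tilt); a=P[2]
    z=np.array([np.cos(a)*np.sin(t),np.sin(a)*np.sin(t),-np.cos(t)]); 
    x=np.array([np.sin(a),-np.cos(a),0]); y=np.cross(z,x)
    return Rn.from_matrix(np.c_[x,y,z])
def rpy(tilt=45,flip=False):
    R=att(tilt)
    if flip: R=R*Rn.from_euler('z',180,degrees=True)
    return R.as_euler('xyz',degrees=True).tolist()
E
python3 - <<'E'
from h import *
c=get_calibration("top")
def back(uv,z):
    R=np.array(c["R"]);o=-R.T@c["t"];d=R.T@np.array([(uv[0]-c["cx"])/c["fx"],(uv[1]-c["cy"])/c["fy"],1]);return o+d*(z-o[2])/d[2]
def loc(w): a=P[2];v=w[:2]-P[:2];return np.array([np.cos(a)*v[0]+np.sin(a)*v[1],-np.sin(a)*v[0]+np.cos(a)*v[1]])
print("centre bin frame",[ (z,loc(back((180+592/4.5,115+v/4),z)).round(1)) for z,v in((64,455),(18,490),(40,470))])
print(P)
start=tcp(0)-H*.75; print(start, world(start))
for f in (0,1):
    for xz in (start-D*120,start,tcp(.8),tcp(1.57),tcp(2.5),tcp(3.14)):
        q=solve_ik(world(xz).tolist(),rpy(flip=f)); print(f,xz.round(0),world(xz).round(0),None if q is None else np.round(q))
print(rpy(),rpy(flip=1))
E
```

```text
centre bin frame [(64, array([-92.2,  11.5])), (18, array([-111.3,    9.9])), (40, array([-99.8,  10.4]))]
[ 5.70979890e+02 -1.11682738e+02  1.14963116e-01]
[-61.0260191  -13.69759198] [ 510.35670316 -118.68303572   67.80240802]
0 [-146.   71.] [ 426. -128.  153.] None
0 [-61. -14.] [ 510. -119.   68.] [-41.  -6. 141.  73.  33. -18.]
0 [-37.  20.] [ 534. -116.  101.] [-38.  -9. 138.  66.  33.  -7.]
0 [-9. 36.] [ 562. -113.  117.] [-35.  -7. 135.  63.  32.  -1.]
0 [27. 24.] [ 597. -109.  105.] [-31.  -1. 131.  67.  28.  -3.]
0 [36.  9.] [ 607. -108.   91.] [-30.   2. 130.  71.  27.  -7.]
1 [-146.   71.] [ 426. -128.  153.] None
1 [-61. -14.] [ 510. -119.   68.] None
1 [-37.  20.] [ 534. -116.  101.] None
1 [-9. 36.] [ 562. -113.  117.] None
1 [27. 24.] [ 597. -109.  105.] None
1 [36.  9.] [ 607. -108.   91.] None
[-135.0, 0.0, -83.41309867962065] [135.0, 0.0, 96.58690132037934]
```

```bash
python3 - <<'E'
from h import *
st=tcp(0)-H*.75
for tilt in (30,38,45):
  for yo in (-10,0):
    for xz in (st+[-60,110],st+[-40,80],st+[-30,60],st+[-30,40],st+[-30,30],st+[-15,15],st,tcp(3.14),tcp(3.14)+[0,60]):
        q=solve_ik(world(xz,yo).tolist(),rpy(tilt)); print(tilt,yo,xz.round(0),None if q is None else np.round(q))
E
```

```text
30 -10 [-121.   96.] [-41. -25. 134.  27.  54.  29.]
30 -10 [-101.   66.] [-39. -20. 133.  29.  48.  29.]
30 -10 [-91.  46.] [-37. -16. 133.  30.  44.  28.]
30 -10 [-91.  26.] [-37. -14. 134.  32.  42.  25.]
30 -10 [-91.  16.] [-37. -13. 135.  33.  40.  24.]
30 -10 [-76.   1.] [-36.  -9. 133.  34.  37.  24.]
30 -10 [-61. -14.] [-34.  -5. 132.  35.  34.  23.]
30 -10 [36.  9.] [-26.   4. 121.  29.  33.  36.]
30 -10 [36. 69.] [-26.  -2. 119.  25.  40.  42.]
30 0 [-121.   96.] [-40. -26. 134.  27.  53.  31.]
30 0 [-101.   66.] [-37. -21. 134.  28.  47.  30.]
30 0 [-91.  46.] [-36. -17. 134.  29.  44.  29.]
30 0 [-91.  26.] [-36. -15. 135.  31.  41.  27.]
30 0 [-91.  16.] [-36. -13. 135.  32.  40.  26.]
30 0 [-76.   1.] [-34. -10. 134.  33.  37.  25.]
30 0 [-61. -14.] [-33.  -6. 133.  35.  34.  24.]
30 0 [36.  9.] [-25.   3. 121.  29.  33.  37.]
30 0 [36. 69.] [-25.  -3. 119.  24.  40.  43.]
38 -10 [-121.   96.] [-47. -29. 139.  39.  52.  17.]
38 -10 [-101.   66.] [-44. -23. 139.  42.  46.  15.]
38 -10 [-91.  46.] [-42. -19. 138.  44.  42.  12.]
38 -10 [-91.  26.] [-42. -16. 139.  47.  40
[... 899 characters left out ...]
1.  -8.]
45 -10 [-91.  16.] [-47. -14. 143.  63.  40. -11.]
45 -10 [-76.   1.] [-45. -10. 142.  68.  37. -14.]
45 -10 [-61. -14.] [-42.  -5. 141.  73.  34. -19.]
45 -10 [36.  9.] [-32.   2. 130.  71.  28.  -7.]
45 -10 [36. 69.] [-32.  -5. 128.  57.  31.   9.]
45 0 [-121.   96.] [-51. -32. 144.  49.  52.   7.]
45 0 [-101.   66.] [-47. -25. 143.  53.  45.   2.]
45 0 [-91.  46.] [-46. -21. 143.  57.  42.  -2.]
45 0 [-91.  26.] [-46. -17. 144.  61.  40.  -7.]
45 0 [-91.  16.] [-46. -15. 144.  63.  39.  -9.]
45 0 [-76.   1.] [-43. -11. 143.  68.  36. -13.]
45 0 [-61. -14.] [-41.  -6. 141.  73.  33. -18.]
45 0 [36.  9.] [-30.   2. 130.  71.  27.  -7.]
45 0 [36. 69.] [-30.  -6. 129.  56.  31.  10.]
```

```bash
python3 - <<'E'
from h import *
st=tcp(0)-H*.75
grip(0)
goto(world(st+[-60,130]).tolist(),rpy())
print(get_obs()['t'])
move_l(world(st+[-32,32]).tolist(),speed=150)
o=get_obs();print(o['t'],o['tcp_pos'],o['wrist_force'],o['grip_width'])
for n in("side","top"): cv2.imwrite(f"pics/{n}1.png",get_image(n)[:,:,::-1])
a=cv2.imread("pics/side1.png")[130:270,200:360];b=cv2.imread("pics/top1.png")[130:270,240:400]
cv2.imwrite("pics/b1.png",np.hstack([cv2.resize(i,None,fx=2.5,fy=4,interpolation=2) if 0 else cv2.resize(i,(400,350),interpolation=2) for i in(a,b)]))
E
```

```text
3.0417
3.875 [ 478.91364437 -122.93363236  100.19327816] [ 0.46487308  1.23285655 -0.46578068] 0.34574455134601745
```

View pics/b1.png

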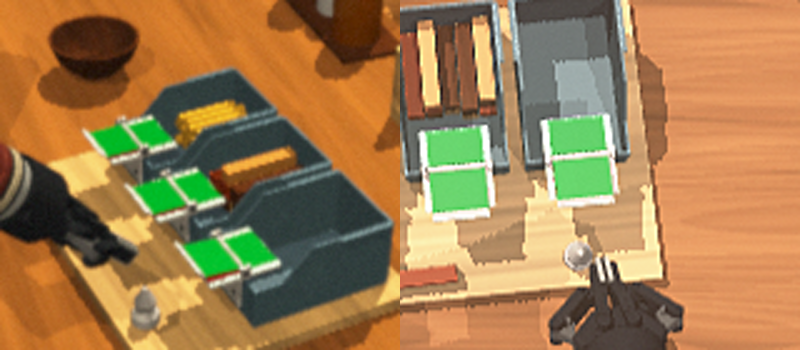

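View pics/side1.png

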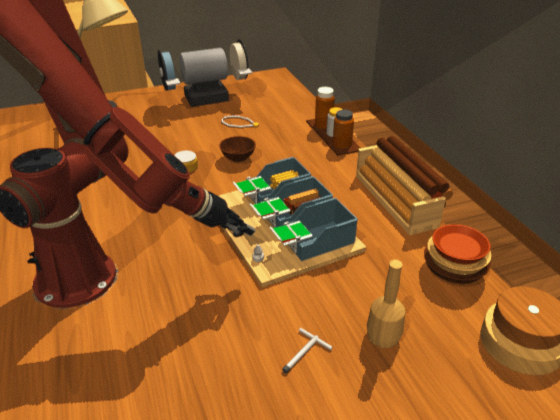

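```bash
python3 - <<'E'
from h import *
T=get_obs()['tcp_pos']
for n in("top","side"):
    c=get_calibration(n); print(n,proj(c,np.array([T,world((0,1.5)),world((-54,8.5))])).round(1).tolist())
b=cv2.imread("pics/top1.png")[165:265,270:370]; cv2.imwrite("pics/t1z.png",cv2.resize(b,(600,600),interpolation=2))
b=cv2.imread("pics/side1.png")[190:270,220:320]; cv2.imwrite("pics/s1z.png",cv2.resize(b,(700,560),interpolation=2))
E
```

```text
top [[317.7, 226.8], [312.4, 192.2], [315.1, 212.4]]
side [[260.7, 236.3], [291.9, 231.4], [273.9, 235.2]]
```

View pics/t1z.png

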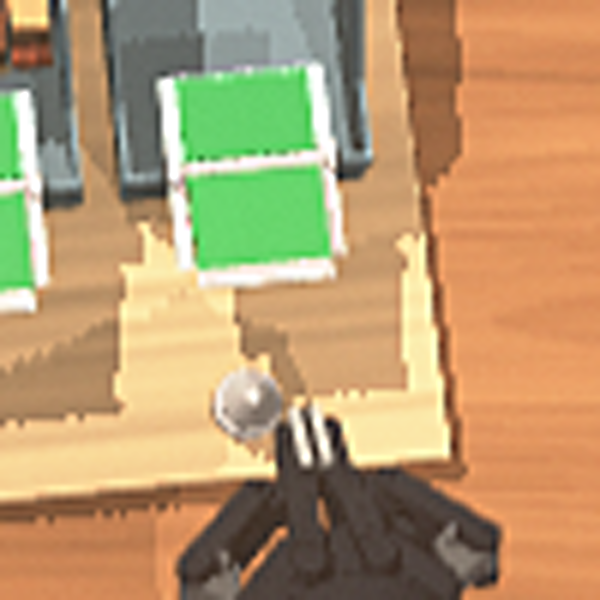

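View pics/s1z.png

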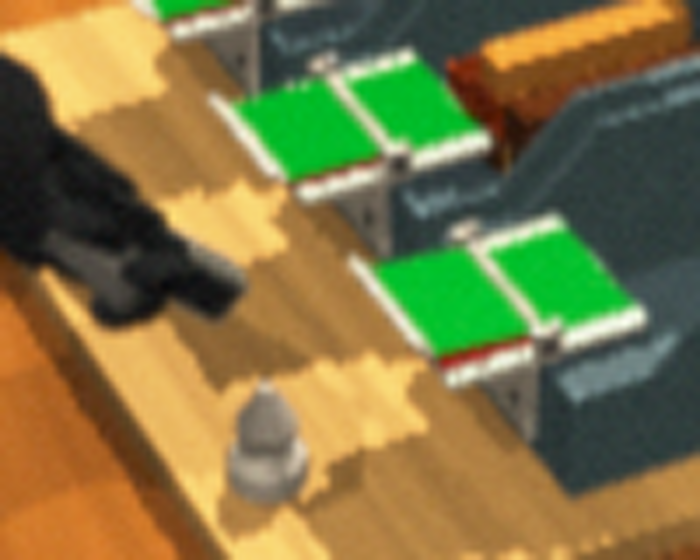

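```bash
python3 - <<'E'
from h import *
o=get_obs();T=o['tcp_pos'];print(T,o['ee_rot'],rpy(),world(tcp(0)-H*.75+[-32,32]))
cs=[get_calibration(n) for n in("top","side")]
def tri(a,b):
    f=lambda X:np.r_[proj(cs[0],X[None])[0]-a,proj(cs[1],X[None])[0]-b]
    s=least_squares(f,T); return s.x,s.fun
X,r=tri((322,233),(253,232)); print(X,r); print("tool frame",att().inv().apply(X-T))
X,r=tri((180/6+270+0,115),(0,0)) if 0 else (None,None)
print("drive tip",tri((270+255/6,165+397/6),(220+265/7,190+385/7)), "ear check", tri((300.2,193.2),(286.6,223.3)), world((0,6),34))
E
```

```text
[ 479.19328748 -123.25578469  101.00857651] [-1.34921353e+02 -1.03856627e-01 -8.34356014e+01] [-135.0, 0.0, -83.41309867962065] [ 478.56793465 -122.35375724   99.80240802]
[ 459.00583937 -130.74884635  127.20337459] [-0.17869544  0.83992542  0.87834388 -0.16663929]
tool frame [  5.12789694  -3.73428573 -33.31075297]
drive tip (array([ 472.61454295, -113.39082876,   65.7301456 ]), array([ 0.08265511, -0.38779541, -0.39723258,  0.07610283])) ear check (array([567.41811117, -79.94218659,  88.38048007]), array([ 0.03311861, -0.14682735, -0.15387331,  0.03871622])) [567.07974887 -77.90717163  87.5       ]
```

```bash
python3 - <<'E'
from h import *
out=[]
o=get_obs();T=np.array(o['tcp_pos']);A=Rn.from_euler('xyz',o['ee_rot'],degrees=True)
for n,(r,c0) in(("top",(180,270)),("side",(180,200))):
    im=get_image(n)[:,:,::-1]; c=get_calibration(n)
    z=cv2.resize(im[r:r+100,c0:c0+100],(400*1,400),interpolation=2)
    for L,col in (((0,0,0),(0,0,255)),((0,0,-18.7),(255,0,0)),((0,0,-73),(255,0,255)),((0,11,0),(0,255,255)),((0,-11,0),(255,255,0))):
        p=proj(c,(T+A.apply(L))[None])[0]; cv2.circle(z,(int((p[0]-c0)*4),int((p[1]-r)*4)),3,col,-1)
    out.append(z)
cv2.imwrite("pics/ov.png",np.hstack(out)); print(T)
E
```

```text
[ 479.19328748 -123.25578469  101.00857651]
```

View pics/ov.png

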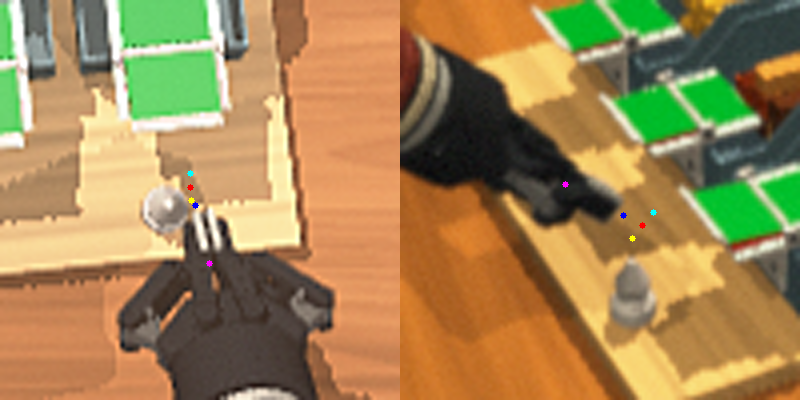

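```bash
python3 - <<'E'
from h import *
for n,(r,c0) in(("top",(290,460)),("side",(280,180))):
    im=cv2.imread(f"pics/{n}0.png"); c=get_calibration(n)
    im=cv2.copyMakeBorder(im,0,100,0,100,cv2.BORDER_CONSTANT)
    z=cv2.resize(im[r:r+100,c0:c0+100],(400,400),interpolation=2)
    for dz,col in ((0,(0,0,255)),(13,(0,255,255)),(18.7,(255,0,0)),(33,(0,255,0)),(73,(255,0,255))):
        p=proj(c,np.array([[271.2,-563.1,197.7+dz]]))[0]; cv2.circle(z,(int((p[0]-c0)*4),int((p[1]-r)*4)),3,col,-1)
    cv2.imwrite(f"pics/ov_{n}0.png",z)
a=[cv2.imread(f"pics/ov_{n}0.png") for n in("top","side")]; cv2.imwrite("pics/ov0.png",np.hstack(a))
E
```

```text
(no output)
```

View pics/ov0.png

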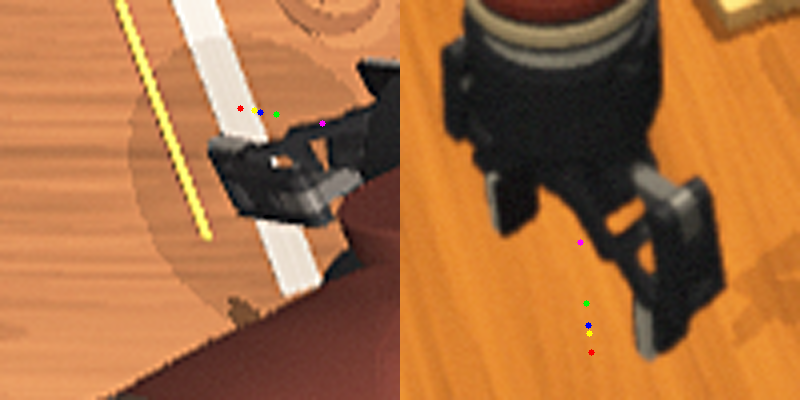

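The pictures show the fingertip well behind the reported TCP, by about 20–30 mm along the tool axis. I'll check this at a second attitude before touching the flag.

```bash
python3 - <<'E'
from h import *
out=[]
T0=world(np.array([-110,110.]))
goto(T0.tolist(),rpy(5)); wait(.3)
o=get_obs();T=np.array(o['tcp_pos']);A=Rn.from_euler('xyz',o['ee_rot'],degrees=True);print(o['t'],T,T0,o['joint_pos'],o['grip_width'])
for n in("top","side"):
    im=get_image(n)[:,:,::-1].copy(); c=get_calibration(n); cv2.imwrite(f"pics/{n}2.png",im)
    p=proj(c,T[None])[0]; c0,r=int(p[0]-50),int(p[1]-60)
    z=cv2.resize(im[r:r+100,c0:c0+100],(400,400),interpolation=2)
    for k in range(0,80,10):
        p=proj(c,(T+A.apply((0,0,-k)))[None])[0]; cv2.circle(z,(int((p[0]-c0)*4),int((p[1]-r)*4)),2,(0,0,255) if k%20==0 else (255,0,255),-1)
    print(n,c0,r); out.append(z)
cv2.imwrite("pics/ov2.png",np.hstack(out))
E
```

```text
5.4417 [ 460.90374507 -124.29492088  190.68096939] [ 461.70599873 -124.3008434   191.5       ] [-25.43232983  -9.23600652 115.53847106   2.83747167  69.55655212
  57.13118641] 0.008974775930033256
top 271 170
side 202 150
```

View pics/ov2.png

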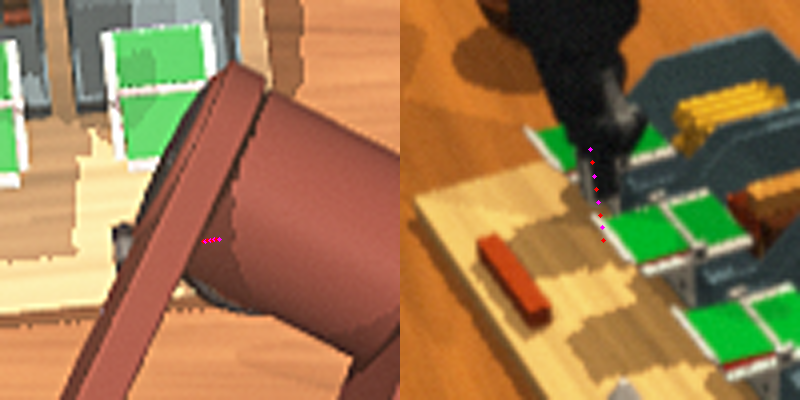

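View pics/side2.png

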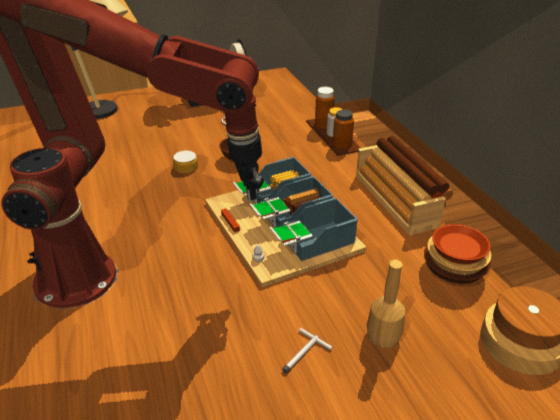

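```bash
python3 - <<'E'
from h import *
p=[390,-170]
move_l([*p,150],[180,0,rpy()[2]],speed=200)
move_l([*p,20],speed=150)
f0=np.array(get_obs()['wrist_force']); print(get_obs()['t'],f0)
z=20
while z>-40:
    z-=3; move_l([*p,z],speed=60)
    o=get_obs(); f=np.array(o['wrist_force'])-f0
    print(z,o['tcp_pos'][2].round(1),f.round(1))
    if abs(f[2])>5: break
T=np.array(o['tcp_pos'])
for n in("top","side"):
    im=get_image(n)[:,:,::-1].copy(); cv2.imwrite(f"pics/{n}3.png",im)
    print(n,proj(get_calibration(n),np.array([T,[*p,0]])).round(1))
move_l([*p,120],speed=250); print(get_obs()['t'])
E
```

```text
7.1833 [ 0.48682533 -0.19492246  0.78669564]
17 17.5 [-0.8 -0.3 -0.7]
14 13.9 [ 0.2  0.7 -1.4]
11 10.7 [-0.1  0.8 -0.7]
8 7.7 [ 0.5  0.  -2. ]
5 4.8 [-0.8  1.  -1.7]
2 1.7 [-0.8 -0.6 -1. ]
-1 -1.2 [-0.9 -0.7 -1.1]
-4 -4.2 [-0.6 -0.2 -1.3]
-7 -7.2 [-0.1  0.1 -1.6]
-10 -10.2 [-0.3 -0.4 -0.4]
-13 -13.2 [ 0.1  0.7 -0.2]
-16 -16.2 [ 0.5  0.3 -0.3]
-19 -19.2 [-0.3 -0.5 -1.4]
-22 -22.3 [-0.4 -0.  -0.7]
-25 -25.2 [-1.1  0.4 -0.3]
-28 -28.2 [-1.2 -0.  -0.9]
-31 -31.2 [-0.1  1.3 -0.5]
-34 -33.5 [-1.2  1.   3.5]
-37 -33.7 [-9.5  5.2 33.1]
top [[330.1 263.8]
 [331.5 263.8]]
side [[235.9 294.2]
 [234.9 284.9]]
12.8083
```

View pics/side3.png

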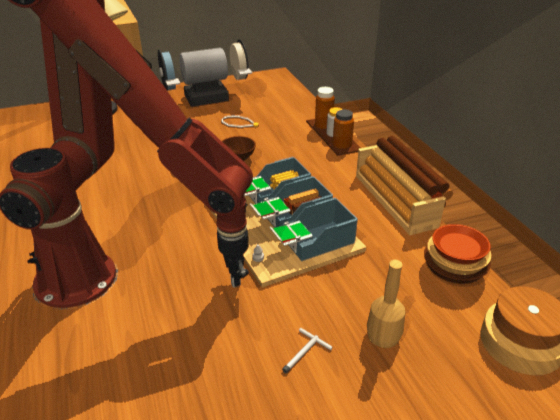

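The touch on the bench came at TCP z = −33.5, which matches the −33 mm I triangulated. So the real fingertip is about 33 mm behind the reported TCP, and I'll add that offset.

```bash
cat >> h.py <<'E'
def tipw(xz,y=-6): return world(np.asarray(xz)+33.4*D,y).tolist()
E
python3 - <<'E'
from h import *
st=tcp(0)-H*.75
pts=[st+[-50,90],st+[-22,22],st]+[tcp(t) for t in np.linspace(.2,3.14,8)]+[tcp(3.14)+[-10,60]]
for x in pts:
    q=solve_ik(tipw(x),rpy()); print(np.round(x),None if q is None else np.round(q))
goto(tipw(pts[0]),rpy()); move_l(tipw(pts[1]),speed=150)
o=get_obs();T=np.array(o['tcp_pos']);print(o['t'],T,tipw(pts[1]),o['wrist_force'])
out=[]
for n in("top","side"):
    im=get_image(n)[:,:,::-1].copy(); c=get_calibration(n)
    p=proj(c,T[None])[0]; c0,r=int(p[0]-50),int(p[1]-50)
    z=cv2.resize(im[r:r+100,c0:c0+100],(400,400),interpolation=2)
    A=att()
    for k,col in((33.4,(0,0,255)),(106,(255,0,255))):
        p=proj(c,(T+A.apply((0,0,-k)))[None])[0]; cv2.circle(z,(int((p[0]-c0)*4),int((p[1]-r)*4)),2,col,-1)
    out.append(z)
cv2.imwrite("pics/ov4.png",np.hstack(out))
E
```

```text
[-111.   76.] [-46. -20. 142.  56.  42.  -1.]
[-83.   8.] [-42.  -5. 141.  73.  33. -19.]
[-61. -14.] [-39.   1. 138.  81.  31. -26.]
[-53.  -0.] [-38.  -0. 137.  78.  30. -21.]
[-43.  15.] [-37.  -1. 136.  74.  30. -15.]
[-30.  27.] [-35.  -2. 135.  71.  30. -11.]
[-14.  35.] [-34.  -1. 133.  70.  29.  -8.]
[ 4. 36.] [-32.   1. 131.  70.  28.  -7.]
[22. 28.] [-30.   4. 129.  72.  26.  -8.]
[31. 20.] [-29.   6. 128.  74.  26. -10.]
[36.  9.] [-29.   8. 127.  77.  25. -13.]
[26. 69.] [-30.  -1. 128.  62.  29.   4.]
14.3833 [ 513.07570215 -124.38287476   66.26517823] [512.651653727731, -124.45790163058642, 66.18504153290137] [-0.58517418 -0.06867158 -0.6917123 ]
```

View pics/ov4.png

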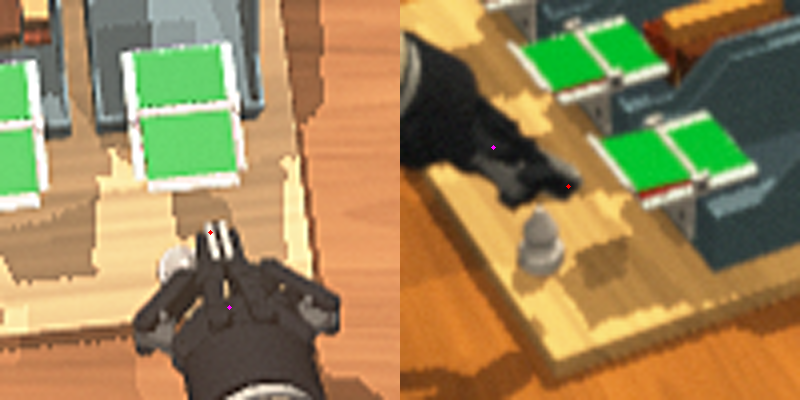

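The corrected tip mark now lies on the visible fingertip, with about 20 mm to go to the lip and the drive centre clear below. Next: go under the lip and start lifting.

```bash
cat > pic.py <<'E'
from h import *
def snap(name):
    o=get_obs();T=np.array(o['tcp_pos']);out=[];A=att()
    for n in("top","side"):
        im=get_image(n)[:,:,::-1].copy(); c=get_calibration(n)
        p=proj(c,np.array([world((0,0))]))[0]; c0,r=int(p[0]-50),int(p[1]-50)
        z=cv2.resize(im[r:r+100,c0:c0+100],(400,400),interpolation=2)
        p=proj(c,(T+A.apply((0,0,-33.4)))[None])[0]; cv2.circle(z,(int((p[0]-c0)*4),int((p[1]-r)*4)),2,(0,0,255),-1)
        out.append(z)
    cv2.imwrite(f"pics/{name}.png",np.hstack(out))
    print("t",get_obs()['t'])
def go(x,sp=80):
    move_l(tipw(x),speed=sp); o=get_obs(); print(np.round(x),np.round(np.array(o['tcp_pos'])-tipw(x),1),o['wrist_force'].round(1))
E
python3 - <<'E'
from pic import *
st=tcp(0)-H*.75
go(st); go(tcp(0.2)); go(tcp(.5)); snap("p5")
E
```

```text
[-61. -14.] [ 0.1 -0.1  0.5] [0.3 0.4 0.1]
[-53.  -0.] [ 0.3 -0.4  0.9] [ 0.   0.9 -0.1]
[-47.  11.] [-0.  -0.1  0.1] [-0.6 -0.1  0.2]
t 15.7833
```

View pics/p5.png

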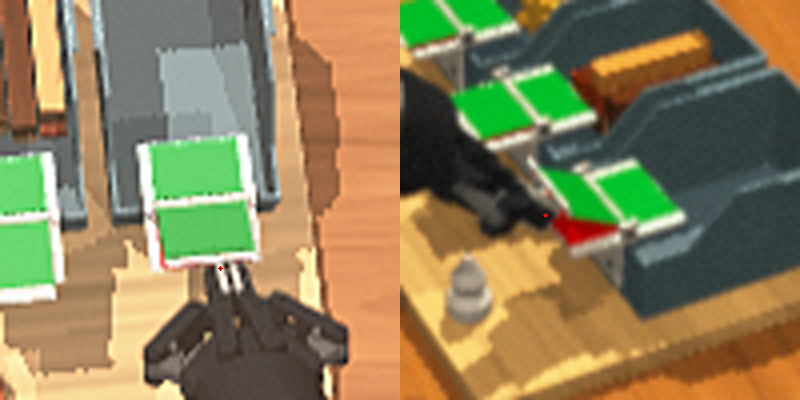

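The flag is rising (red bed showing in the side view at about (590,230)) with the tip under it. Next: continue the arc to about 2.0 rad.

```bash
python3 - <<'E'
from pic import *
for t in (.8,1.15,1.5,1.9): go(tcp(t),90)
snap("p6")
E
```

```text
[-37.  20.] [ 0.3 -0.1  0.2] [-0.6  0.4  0.2]
[-26.  30.] [ 0.1 -0.1  0. ] [ 0.3  0.  -0.6]
[-12.  35.] [ 0.   0.  -0.1] [-0.4  0.1  0.4]
[ 5. 35.] [ 0.3  0.1 -0.1] [-0.1  0.2 -0.5]
t 17.1583
```

View pics/p6.png

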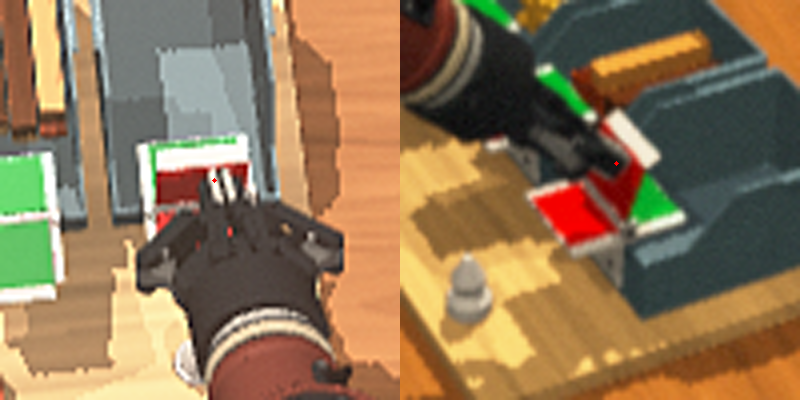

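Leaf is just past upright, red face towards the finger. Now over and down, with a guarded final press.

```bash
python3 - <<'E'
from pic import *
for t in (2.2,2.5,2.8,3.0,3.14): go(tcp(t),80)
e=tcp(3.14)
f0=np.array(get_obs()['wrist_force'])
for k in range(1,8):
    go(e-[0,1.5*k],40)
    if get_obs()['wrist_force'][2]>4: break
snap("p7")
E
```

```text
[18. 30.] [-0.1  0.2 -0.2] [ 0.1 -0.7 -0.4]
[27. 24.] [-0.2  0.2 -0.3] [-0.9 -0.2 -0.9]
[32. 18.] [-0.3  0.1 -0.2] [-0.4  0.8 -0.2]
[35. 13.] [-0.3  0.1 -0.1] [ 0.2 -0.3 -1. ]
[36.  9.] [-0.2  0.1 -0.1] [ 0.2 -0.6 -0.4]
[36.  8.] [-0.1  0.  -0. ] [ 1.1  0.4 -0.5]
[36.  6.] [ 0.5 -0.1  0.7] [-2.9  0.2  4.8]
t 19.1167
```

View pics/p7.png

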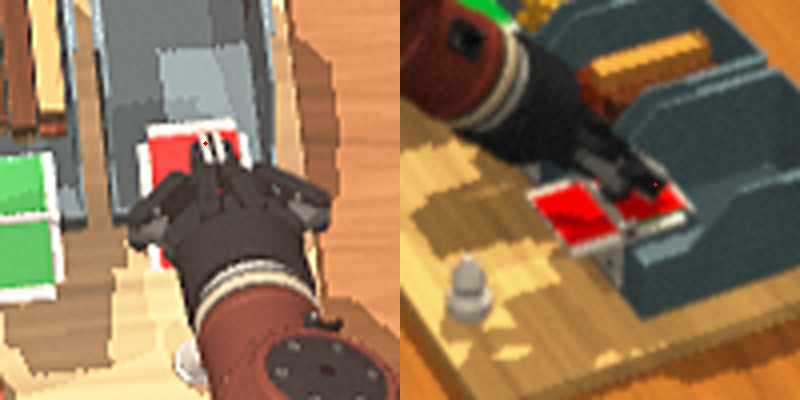

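```bash
python3 - <<'E'
from pic import *
e=tcp(3.14)-[0,3]
for k in (1,2,3):
    go(e-[0,1.2*k],40)
    if get_obs()['wrist_force'][2]>14: break
move_l(tipw(e+[-8,25]),speed=100); move_l(tipw(e+[-90,110]),speed=220); 
print(get_obs()['wrist_force'])
snap("p8")
for n in("side","top"): cv2.imwrite(f"pics/{n}8.png",get_image(n)[:,:,::-1])
E
```

```text
[36.  5.] [ 1.  -0.1  1.8] [-7.5  0.7 10.3]
[36.  4.] [ 1.7 -0.2  2.9] [-9.9  1.4 14.5]
[-0.35506764 -0.96607584 -0.86926852]
t 20.8333
```

View pics/p8.png

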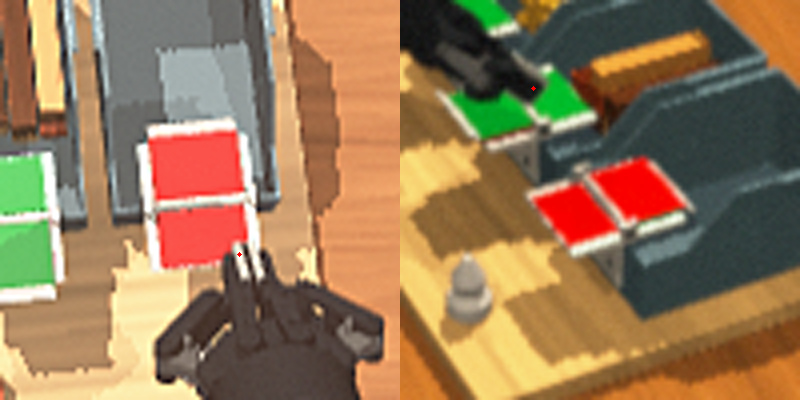

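View pics/top8.png

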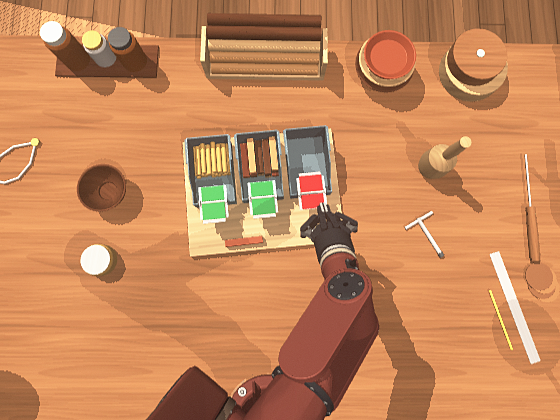

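```bash
python3 - <<'E'
from h import *
c=get_calibration("side"); p=proj(c,np.array([world((0,0))]))[0]; c0,r=int(p[0]-50),int(p[1]-50)
b=cv2.imread("pics/p8.png")[140:270,510:720]; z=cv2.resize(b,(840,520)) [:, :800]
for th,col in((3.14,(255,255,0)),(2.95,(0,255,0))):
    q=[leaf(46,-1.5,th),leaf(0,-1.5,th)]
    for y in(29,-29):
        for x in q:
            u=((proj(c,world(x,y)[None])[0]-[c0,r])*4+[400-510,-140])*4; cv2.circle(z,tuple(int(v) for v in u),5,col,-1)
cv2.imwrite("pics/chk.png",z)
E
```

```text
(no output)
```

View pics/chk.png

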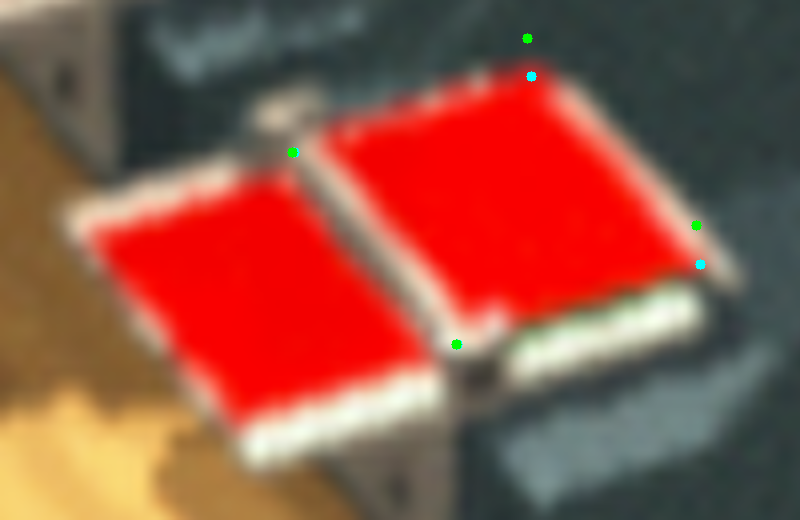

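The red leaf's corners match the prediction for a flat flag (cyan) and not the one for 2.95 rad (green).

```bash
python3 - <<'E'
from station import *
o=get_obs();print(o['t'],o['wrist_force']);sign_off()
E
```

```text
20.9333 [-1.34958273 -0.48640991  0.66902019]
the job is handed in; nothing more can be done
```

I turned the flag of the empty bin (the rightmost one) over its pivot so it lies flat, red side up, and handed the job in at about 21 s. I used the closed fingertip only: under the lip, over the top, then pressed down onto the bed with about 14.5 N.

**Last checks:**
- **Empty bin's flag:** in the last side picture its corners match the prediction for flat (3.14 rad), not the one for 2.95 rad. I had no direct reading of the joint.
- **Stocked bins:** both flags still show green in the last pictures.
- **Loose things:** all six look unmoved by eye between the first and last pictures, though the gripper hides the drive centre in the last top view. I did not measure any of them.
- **Robot:** the gripper was clear of everything, and the wrist force was within the noise.

**One disagreement:** the pictures showed the real fingertip about 33 mm behind the reported TCP. A gentle touch on the bare bench confirmed it: contact came at TCP z = −33.5 mm, and the force reached 33 N. I corrected for that before touching the flag.

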